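# Seat the tube carriage on the labelling jig's dowel

### The arm

A 6-joint arm with a two-finger parallel gripper is mounted at the origin on the work surface; the furniture and walls round the work are solid. World frame = base frame: x ahead of the robot, y to its left, z up, the work surface at z = 0. Lengths are in m, angles in degrees, forces in N, time in s.
With the tool pointing down it reaches from about 0.375 to 0.9 m from the base axis. Payload 3.1 kg.
Tool frame: the origin (TCP) lies at the very end of the fingers, on their centre line; the grasp point (between the pads) lies 19 mm behind it; z points along the fingers, y is the line along which they close (so a half turn about z gives the same grasp; the last joint's range is limited). The gripper opens to 87 mm and grips with 3 to 60 N. Pads are 19 mm wide; open, the fingers measure 117 mm over their backs; the gripper's body (75 mm by 190 mm) begins 51 mm behind the grasp point.
Start: joints at [63.455, 30.224, 82.088, -0, 67.689, -10.227], TCP at [0.176, 0.6, 0.223] pointing down, gripper open.
Joint ranges: [-176.69, 176.69], [-43.24, 126.21], [12.49, 139.97], [-82, 262], [0, 151.66], [-163.58, 163.58]. Speed limits (degrees/s): [159.86, 159.86, 180, 180, 180, 180].

### API

Orientations are given as a 3x3 rotation matrix whose columns are the frame's x, y, z axes.
In Python, from rig import * gives the robot as it stands.
- The arm moves only by the tool jog_arm, never from a script. Its arguments are lists of equal length, an entry for each row: "delta_pos": the shift along the world's x, y, z in cm, a list of three; "turn": the turn about the world's z in degrees; "grip": the closure, from 0 (fully open) to 1 (shut). In form: {"delta_pos": [[x, y, z], ...], "turn": [turn, ...], "grip": [grip, ...]}. A call has 1 to 12 rows; each row is the pose to reach, as a shift and turn from the pose commanded when the call began; what a row does not reach only later rows make up. A row lasts 1/8 s, in which the tool goes at most 62.5 mm and 10.7 degrees, less where a joint would pass 70% of its speed; a pose out of reach is approached as far as the arm can. A call with a gripper value outside its range is refused whole. The fingers move at their own pace and stop on an object; the grip force is fixed at half the most. Time passes only in rows, so rows that repeat a pose let the fingers close. It gives the time, the measured TCP pose, the force, the opening and the grip force at its end, in the units of the state.
- read_state(): the state, without advancing time (a new reading comes with each control period).
- capture(name): name is "scene" or "top" or "wrist"; returns a dict with "color" (384x512x3 uint8, blue, green, red), "fovy" (degrees; the focal length in pixels is half the picture's height over the tangent of half this angle, whatever the lens; pixels are square), "cx", "cy" (the principal point, pixels), "k1" (the pictures are not rectified: a ray, as slopes to the right and down, at radius r is drawn at 1 + k1 r^2 times it, then the intrinsics apply), "camera_from_world" (4x4, takes a point from world to camera coordinates). Camera axes: x right, y up, looking along -z (the intrinsics and any distortion apply to the point x, -y, -z); pixel columns grow to the right and rows downward; lengths in m; the calibration is good to about 2 mm. A picture is of the moment at which its call begins. There is no depth.
- hand_in(): hands the job in; it is judged then, once.
The state is a dict: "time_s": time; "joint_positions": joint angles; "qvel": joint speeds; "tau": joint torques, N m; "position": TCP position; "tcp_rot": TCP orientation; "force": force on the tool from outside, world axes, zero at the start; "moment": the same for the moment, N m; "opening": opening from 0.0 (shut) to 1.0 (fully open); "grasp_force": force on a finger pad.
Only numpy, scipy, OpenCV 4.12 (cv2) and the standard library are available. Lean on these libraries where they do the work, as an engineer would, in place of code of your own. Each camera call takes 0.05 s, during which the arm holds its last target. There are 200 camera calls.

### The job

Take the loose tube carriage (aluminium plate with an orange grip block) by its grip, lay it in the channel of the grey labelling jig with its hole end pointing away from the robot, and nudge it gently along until the hole drops over the brass dowel, which is clamped somewhere along its slot and has to be found by feel. Then push the carriage on, away from the robot, until it stops against the dowel, hold it there a moment with a push of about 10 N (never more than 20 N), and leave it let go and flush on the channel floor. Do not disturb the other things on the desk.

Things in the scene. Friction and masses are not known exactly. Their poses are not given: they have to be found in the camera images.
- nest_floor (a point): Centre of the channel floor of the fixed labelling jig, 12 mm above the desk; x runs along the channel away from the robot, z up. The channel is open at both ends, 190 mm long and 53 mm wide at the floor, between two aluminium fences: upright to 10 mm above the floor, then lips flaring outward to 16 mm above it.
- nest: The same jig: grey base 190 x 72 x 12 mm; origin at the centre of its underside, axes as nest_floor. It carries a rigid brass dowel, 10 mm in diameter, dome-topped, 9 mm tall above the channel floor, on the channel's centre line. It is clamped anywhere from x = +20 to +44 mm (differs each time, not measured).
- carriage_grip (a point): Centre of the orange grip block (40 x 16 x 42 mm in x, y, z) on the loose carriage (0.2 to 0.32 kg). It lies 31 mm above the plate's underside; the block spans 10 to 52 mm above it. x runs along the plate toward its hole end, z up. The plate reaches 50 mm behind this point and 90 mm ahead. Pinch it across its 16 mm width (along y). Sliding in the channel takes under 5 N.
- carriage_hole (a point): Centre of the 14 mm through hole at the plate's underside, 45 mm ahead of the grip block's centre. If the dowel is under the plate ahead of the hole, the plate slopes: rear end on the floor, hole end up. When the hole comes over the dowel the plate falls flat by its own weight and can then slide only about 2 mm either way.
- carriage: The same carriage: aluminium plate 140 x 50 x 10 mm (x, y, z) with the grip block and, across the hole end, a low grey V-shaped tube rest (up to 8 mm above the plate). Origin at the centre of the plate's underside.
- water_bottle: Clear water bottle, 65 mm across and 214 mm tall, standing loose, a bystander; origin at the centre of its underside.
- label_roll: White roll of labels lying flat, 72 mm across and 30 mm tall, loose, a bystander; origin at the centre of its underside.

How it is judged:
By the outcome, as a careful person would: the job done as asked, in the order asked, and still so for the second after the job is handed in, with the robot touching nothing.
It also fails if it takes over 69 s, if anything falls off the work surface, if the arm or the gripper's body presses on something with over 40 N, if the wrist force passes 120 N, or if a joint passes its speed limit or range.

## Working session

There is one attempt and no reset: what is moved stays moved. The work goes in short steps, Python scripts to look and compute and a tool call to move; the robot and the scene stay as the last step left them, time stands still between calls to the robot, and variables do not carry over. Pictures are saved under pics/ and viewed, at most 12 in all, crops included, and the job is handed in when it is done.

Besides the shell and the picture viewer there is one more tool, called after "Call:" as name(argument=value, ...) on one line, values as JSON. jog_arm: Moves the arm, as the interface text tells. Its arguments: {"type":"object","properties":{"delta_pos":{"type":"array"},"turn":{"type":"array"},"grip":{"type":"array"}},"required":["delta_pos","turn","grip"]}

```bash
mkdir -p pics; cat > h.py <<'E'
from rig import *
import numpy as np, cv2
def ray(c,u,v):
    f=c["color"].shape[0]/2/np.tan(np.radians(c["fovy"])/2)
    K=np.array([[f,0,c["cx"]],[0,f,c["cy"]],[0,0,1.]])
    p=cv2.undistortPoints(np.array([[[u,v]]],float),K,np.array([c["k1"],0,0,0,0.]))[0,0]
    M=np.array(c["camera_from_world"]);R=M[:3,:3];o=-R.T@M[:3,3]
    return o,R.T@np.array([p[0],-p[1],-1])
def onz(c,u,v,z):
    o,d=ray(c,u,v); return o+d*(z-o[2])/d[2]
E
python3 - <<'E'
from h import *
ims=[]
for n in ("scene","top"):
    c=capture(n); cv2.imwrite(f"pics/{n}0.png",c["color"]); 
    import pickle; pickle.dump(c,open(n+"0.pkl","wb"))
    print(n,c["fovy"],c["k1"],onz(c,256,192,0)); print(np.round(c["camera_from_world"],3))
s=read_state();print(s["time_s"],s["position"],s["tcp_rot"],s["force"],s["opening"])
E
```

```text
scene 48.719636690487455 0.028564512096622252 [ 0.55245179 -0.13578348  0.        ]
[[-0.904 -0.426 -0.016  0.445]
 [ 0.348 -0.759  0.55  -0.305]
 [-0.246  0.492  0.835 -0.708]
 [ 0.     0.     0.     1.   ]]
top 53.47017213019259 -0.10443836691914951 [ 0.56466038 -0.07685009  0.        ]
[[-0.025 -0.999 -0.044 -0.063]
 [ 0.995 -0.029  0.096 -0.544]
 [-0.097 -0.041  0.994 -0.873]
 [ 0.     0.     0.     1.   ]]
0.1 [0.17527102 0.59922306 0.22165084] [[-9.59719352e-01  2.80959101e-01 -8.65426443e-04]
 [ 2.80960244e-01  9.59717733e-01 -1.79305251e-03]
 [ 3.26790680e-04 -1.96397762e-03 -9.99998018e-01]] [ 0.19543586 -0.60228163  0.89406486] 1.0027749296675672
```

View pics/top0.png

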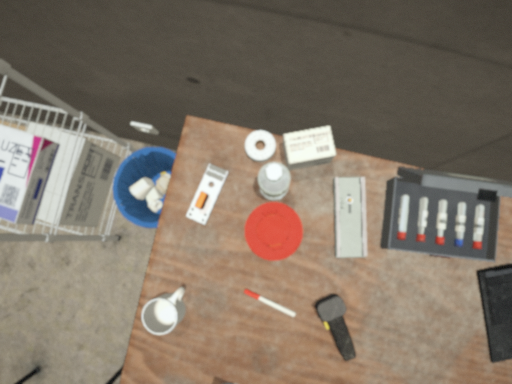

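View pics/scene0.png

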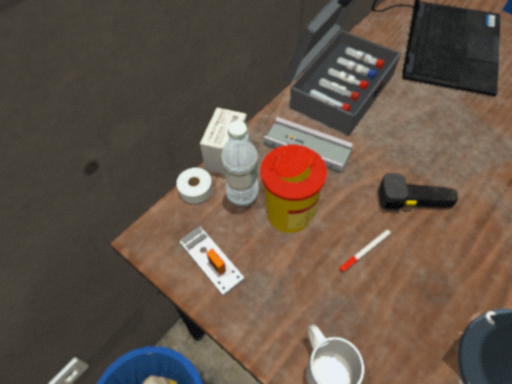

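The top view shows the carriage at about (207,193), its orange grip at (202,200) and the hole/V end toward (216,170). The jig is at about (350,217), with the dowel mark near (350,200). The bottle is at (273,181) and the red-lidded tub at (273,231). I'll measure next.

```bash
python3 - <<'E'
from h import *
import pickle
c=pickle.load(open("top0.pkl","rb")); im=c["color"]; s=pickle.load(open("scene0.pkl","rb"))
a=cv2.resize(im[155:235,175:240],None,fx=6,fy=6,interpolation=cv2.INTER_CUBIC)
b=cv2.resize(im[168:268,320:380],None,fx=4.8,fy=4.8,interpolation=cv2.INTER_CUBIC)
cv2.imwrite("pics/crop.png",np.hstack([a,b]))
def com(im,x0,x1,y0,y1):
    h=cv2.cvtColor(im,cv2.COLOR_BGR2HSV)[y0:y1,x0:x1]
    m=cv2.inRange(h,(5,150,120),(18,255,255)); n,_,st,ce=cv2.connectedComponentsWithStats(m)
    i=1+np.argmax(st[1:,4]); ys,xs=np.where(_==i)
    print(st[i],ce[i]+[x0,y0],cv2.minAreaRect(np.c_[xs+x0,ys+y0].astype(np.float32))); return ce[i]+[x0,y0]
p=com(im,185,225,160,225); q=com(s["color"],190,240,235,290)
print(onz(c,*p,.045),onz(s,*q,.04))
o1,d1=ray(c,*p);o2,d2=ray(s,*q)
t=np.linalg.lstsq(np.c_[d1,-d2],o2-o1,rcond=None)[0]; print(o1+d1*t[0],o2+d2*t[1])
# light regions
h=cv2.cvtColor(im,cv2.COLOR_BGR2HSV); m=((h[...,1]<70)&(h[...,2]>120)).astype(np.uint8)
n,l,st,ce=cv2.connectedComponentsWithStats(m)
for i in range(1,n):
    x,y,w,hh,A=st[i]
    if A>150 and 180<ce[i][0]<380 and 120<ce[i][1]<270:
        ys,xs=np.where(l==i); r=cv2.minAreaRect(np.c_[xs,ys].astype(np.float32))
        print(st[i],r); 
        for k in cv2.boxPoints(r): print("   ",np.round(k,1),[np.round(onz(c,*k,z)[:2],3) for z in (.01,.028)])
E
```

```text
[13 34  9 13 57] [201.89473684 199.43859649] ((201.43968200683594, 199.97415161132812), (5.25225830078125, 12.21150016784668), 23.198591232299805)
[ 17  15  17  21 171] [215.36842105 259.33918129] ((215.4180145263672, 259.401611328125), (22.15038299560547, 8.322397232055664), 50.19443130493164)
[0.54571968 0.04740912 0.045     ] [0.54641298 0.05238992 0.04      ]
[0.54694282 0.04960637 0.03320439] [0.5483338  0.05009737 0.03344009]
[  243   125   157   155 10532] ((327.22039794921875, 180.12139892578125), (174.66102600097656, 119.15170288085938), 48.416587829589844)
    [224.7 154.3] [array([ 0.658, -0.003]), array([ 0.654, -0.005])]
    [313.8  75.3] [array([ 0.852, -0.229]), array([ 0.844, -0.226])]
    [429.7 205.9] [array([ 0.518, -0.493]), array([ 0.517, -0.486])]
    [340.6 285. ] [array([ 0.338, -0.27 ]), array([ 0.341, -0.267])]
[ 164  158   91  106 2891] ((208.57293701171875, 210.3245849609375), (57.583396911621094, 100.95232391357422), 30.699722290039062)
    [158. 239.] [array([0.456, 0.163]), array([0.456, 0.157])]
    [209.6 152.2] [array([0.665, 0.034]), array([0.661, 0.031])]
    [259.1 181.6] [array([ 0.588, -0.085]), array([ 0.586, -0.086])]
    [207.6 268.4] [array([0.384, 0.043]), array([0.385, 0.039])]
```

View pics/crop.png

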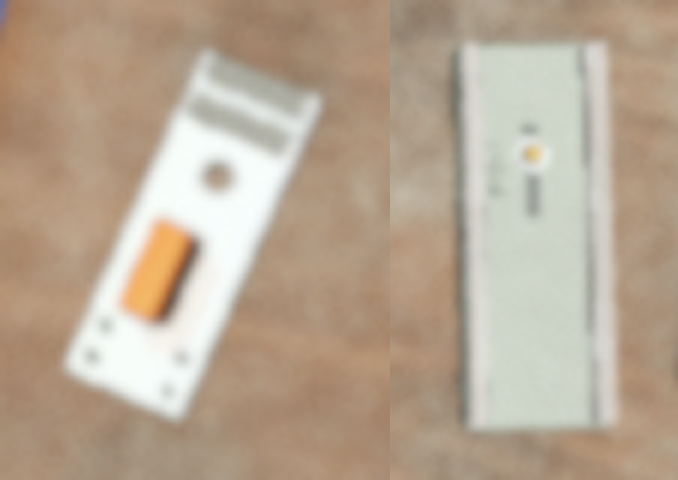

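The crop shows the carriage plate corners at crop (205,50), (320,95), (183,420) and (65,370), with the hole at (217,177). The jig's outer corners are at (462,44), (606,44), (618,428) and (465,428), with the dowel at (532,155).

```bash
python3 - <<'E'
from h import *
import pickle
c=pickle.load(open("top0.pkl","rb"))
A=lambda x,y,z:onz(c,175+(x+.5)/6-.5,155+(y+.5)/6-.5,z)
B=lambda x,y,z:onz(c,320+(x-390+.5)/4.8-.5,168+(y+.5)/4.8-.5,z)
P=[A(*k,.01) for k in((205,50),(320,95),(183,420),(65,370))]; print(np.round(P,4),"len",np.linalg.norm(P[0]-P[3]),np.linalg.norm(P[1]-P[0]))
f=(P[0]+P[1])/2;r=(P[2]+P[3])/2;u=(f-r)/np.linalg.norm(f-r)
print("ctr",(f+r)/2,"yaw",np.degrees(np.arctan2(u[1],u[0])),"grip", (f+r)/2-0.02*u)
print("hole",A(217,177,.01), "grip from hole",A(217,177,.01)-.045*u, "orange top",A(162,270,.045))
J=[B(*k,.028) for k in((462,44),(606,44),(618,428),(465,428))]; print(np.round(J,4))
f=(J[0]+J[1])/2;r=(J[2]+J[3])/2;u=(f-r)/np.linalg.norm(f-r)
print("jig",(f+r)/2,"len",np.linalg.norm(f-r),"w",np.linalg.norm(J[0]-J[1]),np.linalg.norm(J[2]-J[3]),"yaw",np.degrees(np.arctan2(u[1],u[0])))
J=[B(*k,.012) for k in((482,44),(586,44),(596,428),(488,428))]; print(np.round(J,4))
d=B(532,155,.018);print("dowel",d,"along",(d-(f+r)/2)[:2]@u[:2])
for n,k in (("roll",(260,145)),("bottle",(273,178)),("tub",(273,231))): print(n,[np.round(onz(c,*k,z),3) for z in(.0,.1,.2)])
E
```

```text
[[ 0.6383  0.0362  0.01  ]
 [ 0.6182 -0.0105  0.01  ]
 [ 0.4885  0.0469  0.01  ]
 [ 0.5097  0.0946  0.01  ]] len 0.1412280813399907 0.05081849567421732
ctr [0.56368222 0.04182071 0.01      ] yaw -24.161228700056675 grip [0.54543427 0.05000683 0.01      ]
hole [0.58607658 0.03187014 0.01      ] grip from hole [0.5450187 0.0502889 0.01     ] orange top [0.54540326 0.04814408 0.045     ]
[[ 0.5919 -0.2638  0.028 ]
 [ 0.5899 -0.3345  0.028 ]
 [ 0.4032 -0.3311  0.028 ]
 [ 0.4055 -0.2573  0.028 ]]
jig [ 0.49762465 -0.29668964  0.028     ] len 0.18660309836727132 w 0.07075909433094653 0.07386309862606151 yaw -1.5154637837138698
[[ 0.5941 -0.2764  0.012 ]
 [ 0.5926 -0.3284  0.012 ]
 [ 0.4026 -0.3242  0.012 ]
 [ 0.4043 -0.2711  0.012 ]]
dowel [ 0.53725606 -0.29743938  0.018     ] along 0.039637379769722585
roll [array([ 0.681, -0.09 ,  0.   ]), array([ 0.656, -0.092,  0.1  ]), array([ 0.632, -0.095,  0.2  ])]
bottle [array([ 0.598, -0.119,  0.   ]), array([ 0.582, -0.119,  0.1  ]), array([ 0.567, -0.118,  0.2  ])]
tub [array([ 0.469, -0.115,  0.   ]), array([ 0.468, -0.115,  0.1  ]), array([ 0.466, -0.115,  0.2  ])]
```

Call:
jog_arm(delta_pos=[[37,-54.9,-2],[37,-54.9,-2],[37,-54.9,-2],[37,-54.9,-2],[37,-54.9,-2],[37,-54.9,-2],[37,-54.9,-2],[37,-54.9,-2],[37,-54.9,-2],[37,-54.9,-2],[37,-54.9,-2],[37,-54.9,-2]], turn=[-7.9,-7.9,-7.9,-7.9,-7.9,-7.9,-7.9,-7.9,-7.9,-7.9,-7.9,-7.9], grip=[0,0,0,0,0,0,0,0,0,0,0,0])

```text
time_s: 1.6
position: [0.5472, 0.0482, 0.202]
tcp_rot: [[-0.91, 0.414, 0.001], [0.414, 0.91, -0.0], [-0.001, -0.0, -1.0]]
force: [-0.2, 0.2, 0.3]
opening: 1.001
grasp_force: 0.0
```

```bash
cat > w.py <<'E'
from h import *
import pickle,sys
c=capture("wrist"); pickle.dump(c,open(sys.argv[1]+".pkl","wb")); cv2.imwrite(f"pics/{sys.argv[1]}.png",c["color"])
s=read_state(); R=np.array(s["tcp_rot"]); print(s["time_s"],np.round(s["position"],4),"yang",np.degrees(np.arctan2(R[1,1],R[0,1])),np.round(s["force"],2),s["opening"])
E
python3 w.py w1
```

```text
1.65 [0.5456 0.0499 0.2019] yang 65.63079720965995 [ 0.59 -0.17 -0.04] 1.0052648035571607
```

View pics/w1.png

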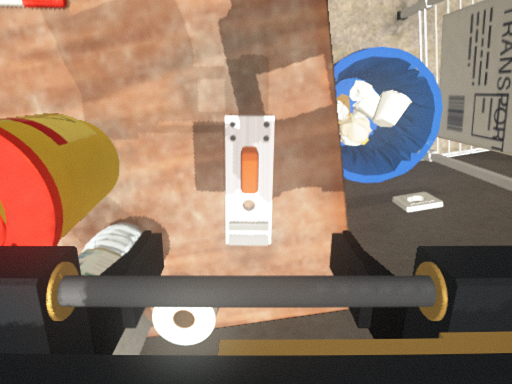

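The wrist view shows the plate well aligned with the tool: corners at about (225,116), (274,116), (272,245) and (226,244), orange top at (250,170).

```bash
python3 - <<'E'
from h import *
import pickle
c=pickle.load(open("w1.pkl","rb"))
P=[onz(c,*k,.01) for k in((226,244),(272,244.5),(274.5,116),(225,116))]
f=(P[0]+P[1])/2;r=(P[2]+P[3])/2;u=(f-r)/np.linalg.norm(f-r)
print(np.linalg.norm(f-r),np.degrees(np.arctan2(u[1],u[0])),f-.09*u,r+.05*u)
h=cv2.cvtColor(c["color"],cv2.COLOR_BGR2HSV)[130:210,230:275]
m=cv2.inRange(h,(4,150,100),(18,255,255));ys,xs=np.where(m)
print(xs.min()+230,xs.max()+230,ys.min()+130,ys.max()+130)
x=(xs.min()+xs.max())/2+230;y=(ys.min()+ys.max())/2+130
for z in(.03,.052):print(onz(c,x,y,z))
print(onz(c,248.5,205,.01)-.045*u)
E
```

```text
0.14115646797034886 -24.6520730521365 [0.54442287 0.05179294 0.01      ] [0.54337181 0.05227531 0.01      ]
242 257 148 191
[0.54390853 0.05188157 0.03      ]
[0.53931298 0.05375534 0.052     ]
[0.54264723 0.05172866 0.01      ]
```

Call:
jog_arm(delta_pos=[[-0.2,0.1,-6],[-0.2,0.1,-12],[-0.2,0.1,-15],[-0.2,0.1,-17],[-0.2,0.1,-18.6],[-0.2,0.1,-18.6],[-0.2,0.1,-18.6],[-0.2,0.1,-18.6],[-0.2,0.1,-18.6],[-0.2,0.1,-18.6],[-0.2,0.1,-18.6],[-0.2,0.1,-18.6]], turn=[-0.4,-0.4,-0.4,-0.4,-0.4,-0.4,-0.4,-0.4,-0.4,-0.4,-0.4,-0.4], grip=[0,0,0,0,0,1,1,1,1,1,1,1])

```text
time_s: 3.15
position: [0.5435, 0.0518, 0.0166]
tcp_rot: [[-0.909, 0.417, -0.0], [0.417, 0.909, 0.0], [0.0, -0.0, -1.0]]
force: [-0.1, -0.2, 0.7]
opening: 0.286
grasp_force: 0.0
```

Call:
jog_arm(delta_pos=[[0,0,0],[0,0,0],[0,0,0],[0,0,0],[0,0,0.5],[0,0,2],[0,0,7],[0,0,13],[0,0,19],[0,0,25],[0,0,29],[0,0,29]], turn=[0,0,0,0,0,0,0,0,0,0,0,0], grip=[1,1,1,1,1,1,1,1,1,1,1,1])

```text
time_s: 4.65
position: [0.5451, 0.0517, 0.3109]
tcp_rot: [[-0.909, 0.416, 0.009], [0.416, 0.909, -0.001], [-0.009, 0.003, -1.0]]
force: [-0.2, -0.2, -3.3]
opening: 0.183
grasp_force: 30.0
```

Call:
jog_arm(delta_pos=[[-0.8,-4,0],[-1.7,-8,0],[-2.6,-12,0],[-3.5,-16,0],[-4.4,-20,0],[-5.2,-24,0],[-6,-28,0],[-7,-32,0],[-7.5,-35,0],[-7.5,-35,-5],[-7.5,-35,-10],[-7.5,-35,-16]], turn=[2.6,5.2,7.8,10.4,13,15.6,18.2,20.8,23.1,23.1,23.1,23.1], grip=[1,1,1,1,1,1,1,1,1,1,1,1])

```text
time_s: 6.15
position: [0.4674, -0.2975, 0.144]
tcp_rot: [[-1.0, 0.027, -0.001], [0.027, 1.0, 0.001], [0.001, 0.001, -1.0]]
force: [0.3, 0.1, -4.1]
opening: 0.178
grasp_force: 30.0
```

Call:
jog_arm(delta_pos=[[0,0,0],[0,0,0],[0,0,0]], turn=[0,0,0], grip=[1,1,1])

```text
time_s: 6.52
position: [0.47, -0.2994, 0.1492]
tcp_rot: [[-1.0, 0.026, 0.004], [0.026, 1.0, -0.004], [-0.004, -0.004, -1.0]]
force: [0.3, -0.0, -2.9]
opening: 0.182
grasp_force: 30.0
```

```bash
python3 w.py w2
```

```text
6.575 [ 0.4699 -0.2994  0.1492] yang 88.49245026849006 [ 0.26 -0.3  -2.65] 0.181910936378647
```

View pics/w2.png

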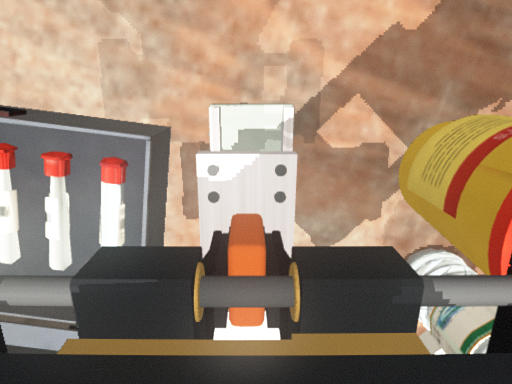

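The jig's near end is visible at columns 209–295 (rows 104–150). The plate's rear edge sits above it at columns 197–296, row 152. I'll check the lateral offset numerically.

```bash
python3 - <<'E'
from h import *
import pickle
c=pickle.load(open("w2.pkl","rb"));im=c["color"]
g=im.astype(int).sum(2)//3
for r in(108,116,140): print(r,list(g[r,204:228]),list(g[r,276:300]))
print(165,list(g[165,190:204]),list(g[165,288:302]))
print([int(v) for v in g[96:110,250]])
cv2.imwrite("pics/w2c.png",cv2.resize(im[95:160,190:305],None,fx=6.5,fy=6.5,interpolation=cv2.INTER_CUBIC))
E
```

```text
108 [np.int64(189), np.int64(187), np.int64(186), np.int64(185), np.int64(203), np.int64(253), np.int64(254), np.int64(248), np.int64(238), np.int64(242), np.int64(240), np.int64(242), np.int64(244), np.int64(250), np.int64(254), np.int64(166), np.int64(182), np.int64(249), np.int64(248), np.int64(246), np.int64(245), np.int64(245), np.int64(246), np.int64(245)] [np.int64(250), np.int64(250), np.int64(250), np.int64(250), np.int64(251), np.int64(251), np.int64(245), np.int64(230), np.int64(255), np.int64(254), np.int64(254), np.int64(254), np.int64(254), np.int64(254), np.int64(254), np.int64(254), np.int64(254), np.int64(248), np.int64(155), np.int64(170), np.int64(174), np.int64(173), np.int64(170), np.int64(171)]
116 [np.int64(188), np.int64(188), np.int64(191), np.int64(188), np.int64(194), np.int64(244), np.int64(255), np.int64(254), np.int64(246), np.int64(246), np.int64(246), np.int64(247), np.int64(248), np.int64(250), np.int64(255), np.int64(172), np.int64(181), np.int64(249), np.int64(246), np.int64(245), np.int64(245), np.int64(244), np.int64(245), np.int64(245)] [np.int64
[... 874 characters left out ...]
64(206), np.int64(203), np.int64(203), np.int64(205), np.int64(210), np.int64(213), np.int64(200), np.int64(137), np.int64(130), np.int64(127), np.int64(130), np.int64(132), np.int64(131), np.int64(131)]
165 [np.int64(141), np.int64(145), np.int64(142), np.int64(141), np.int64(142), np.int64(144), np.int64(219), np.int64(255), np.int64(255), np.int64(255), np.int64(255), np.int64(255), np.int64(255), np.int64(255)] [np.int64(229), np.int64(229), np.int64(229), np.int64(229), np.int64(229), np.int64(228), np.int64(227), np.int64(228), np.int64(221), np.int64(145), np.int64(133), np.int64(134), np.int64(134), np.int64(132)]
[166, 173, 176, 179, 180, 183, 180, 161, 186, 234, 242, 245, 244, 244]
```

View pics/w2c.png

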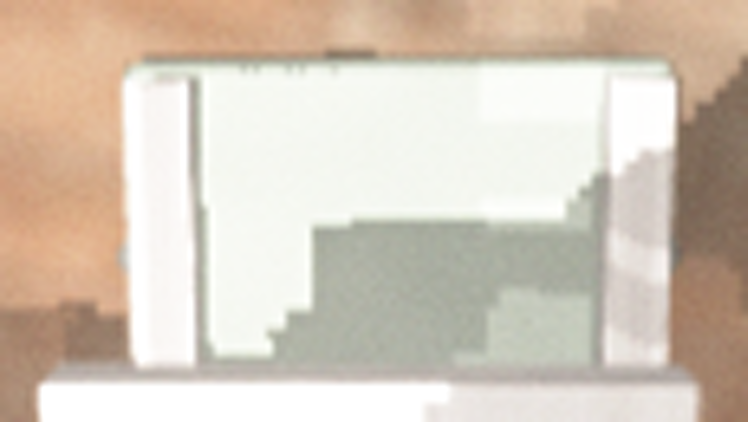

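The crop shows both fences and the floor between them: at row 140 the inner edges are at about columns 220 and 282, the outer edges at 209.3 and 292.5.

```bash
python3 - <<'E'
from h import *
import pickle
c=pickle.load(open("w2.pkl","rb"))
for r,o1,o2,i1,i2 in((112,208.7,293.6,219,283),(140,209.2,292.6,220,282.5)):
    for n,a,b,z in(("outer",o1,o2,.028),("inner lip/floor",i1+.0,i2,.022),("floor",i1+2,i2-1.5,.012)):
        p,q=onz(c,a,r,z),onz(c,b,r,z);print(r,n,np.round((p+q)[:2]/2,4),"w",round(np.linalg.norm(p-q),4))
print("end",onz(c,250,104,.012))
p,q=onz(c,195.8,165,.143),onz(c,296.6,165,.143);print("plate",(p+q)/2,np.linalg.norm(p-q))
p,q=onz(c,197,152,.143),onz(c,296,152,.143);print("rear",(p+q)/2)
E
```

```text
112 outer [ 0.4069 -0.2953] w 0.0682
112 inner lip/floor [ 0.4072 -0.2953] w 0.0525
112 floor [ 0.4079 -0.295 ] w 0.0513
140 outer [ 0.4293 -0.296 ] w 0.0685
140 inner lip/floor [ 0.4302 -0.2956] w 0.0524
140 floor [ 0.4316 -0.2954] w 0.0512
end [ 0.40126866 -0.29593456  0.012     ]
plate [ 0.42544307 -0.29918279  0.143     ] 0.05019375116331396
rear [ 0.41892059 -0.29885985  0.143     ]
```

Call:
jog_arm(delta_pos=[[0,0.33,-4],[0,0.33,-7],[0,0.33,-9],[0,0.33,-10.2],[0,0.33,-10.2],[0,0.33,-10.2],[0,0.33,-10.2]], turn=[0,0,0,0,0,0,0], grip=[1,1,1,1,1,1,1])

```text
time_s: 7.45
position: [0.4692, -0.2954, 0.0456]
tcp_rot: [[-1.0, 0.026, 0.002], [0.026, 1.0, -0.001], [-0.002, -0.001, -1.0]]
force: [-0.8, -0.3, -3.2]
opening: 0.183
grasp_force: 30.0
```

```bash
python3 w.py w3; python3 -c "
import cv2
im=cv2.imread('pics/w3.png');cv2.imwrite('pics/w3c.png',cv2.resize(im[130:260,150:350],None,fx=4,fy=4,interpolation=cv2.INTER_CUBIC))"
```

```text
7.5 [ 0.469  -0.2953  0.0454] yang 88.48470009584848 [ 1.05  0.06 -3.01] 0.1782113195952149
```

View pics/w3c.png

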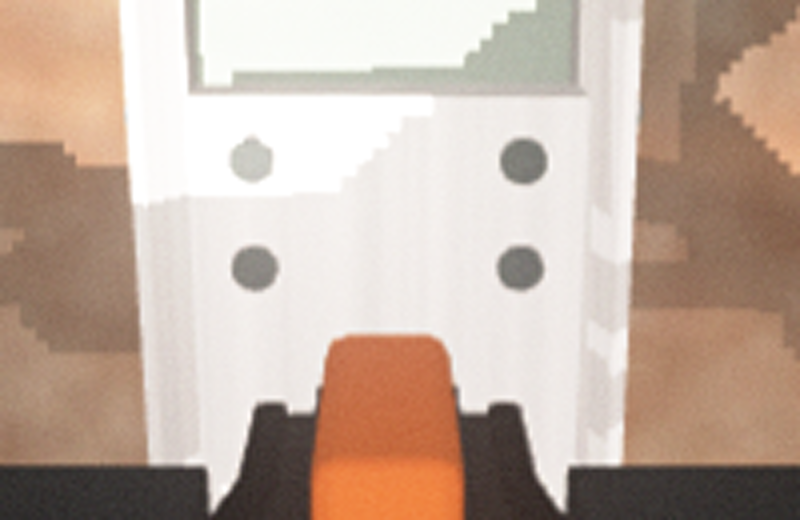

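The crop shows the plate centred between the fences to about 0.8 mm (left margin 64 px, right 52 px). I'll correct by -0.7 mm in y and lower onto the dowel.

Call:
jog_arm(delta_pos=[[0,-0.07,-0.2],[0,-0.07,-0.4],[0,-0.07,-0.6],[0,-0.07,-0.7],[0,-0.07,-0.75]], turn=[0,0,0,0,0], grip=[1,1,1,1,1])

```text
time_s: 8.12
position: [0.4684, -0.2955, 0.037]
tcp_rot: [[-1.0, 0.026, -0.0], [0.026, 1.0, 0.0], [0.0, 0.0, -1.0]]
force: [-1.0, 1.1, -0.1]
opening: 0.177
grasp_force: 30.0
```

Call:
jog_arm(delta_pos=[[0,0,0],[0,0,0],[0,0,0],[0,0,0],[0,0,0],[0,0,1],[0,0,4],[0,0,8]], turn=[0,0,0,0,0,0,0,0], grip=[0.5,0.5,0.5,0.5,0.5,0.5,0.5,0.7])

```text
time_s: 9.12
position: [0.468, -0.2951, 0.1176]
tcp_rot: [[-1.0, 0.027, -0.001], [0.027, 1.0, 0.001], [0.002, 0.001, -1.0]]
force: [-0.9, -1.1, 0.6]
opening: 0.451
grasp_force: 0.0
```

Call:
jog_arm(delta_pos=[[-3,0.1,0],[-6.2,0.2,0],[-6.2,0.2,0],[-6.2,0.2,0]], turn=[0,0,0,0], grip=[1,1,1,1])

```text
time_s: 9.62
position: [0.4075, -0.2944, 0.1176]
tcp_rot: [[-1.0, 0.027, 0.002], [0.027, 1.0, -0.002], [-0.002, -0.002, -1.0]]
force: [-0.2, -0.3, -0.1]
opening: 0.04
grasp_force: 0.0
```

```bash
python3 w.py w4; python3 - <<'E'
from h import *
c=capture("scene");im=c["color"]; s=cv2.resize(im[95:195,240:365],None,fx=4,fy=4,interpolation=cv2.INTER_CUBIC)
w=cv2.imread("pics/w4.png")[:,130:390]; w=cv2.resize(w,None,fx=1.04,fy=1.04)
print(s.shape,w.shape); o=np.zeros((400,500+w.shape[1],3),np.uint8);o[:,:500]=s;o[:w.shape[0],500:]=w;cv2.imwrite("pics/c4.png",o)
E
```

```text
9.675 [ 0.4078 -0.2944  0.1175] yang 88.48516145896745 [ 0.38 -0.21 -0.42] 0.02386315395625607
(400, 500, 3) (399, 270, 3)
```

View pics/c4.png

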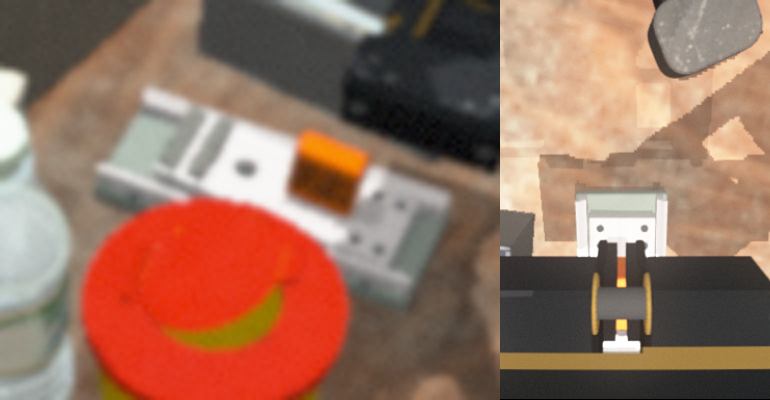

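The crops show the carriage in the channel between the fences with its hole end away from the robot, and the jig floor visible behind it. Next the closed fingers go down behind its rear edge.

Call:
jog_arm(delta_pos=[[-1.0,0,0],[-1.0,0,-4],[-1.0,0,-7],[-1.0,0,-9],[-1.0,0,-9.8],[-1.0,0,-10.2],[-1.0,0,-10.2],[-1.0,0,-10.2]], turn=[0,0,0,0,0,0,0,0], grip=[1,1,1,1,1,1,1,1])

```text
time_s: 10.72
position: [0.3969, -0.294, 0.0157]
tcp_rot: [[-1.0, 0.026, 0.001], [0.026, 1.0, -0.001], [-0.001, -0.001, -1.0]]
force: [-0.0, -0.1, -0.4]
opening: 0.008
grasp_force: 0.0
```

Call:
jog_arm(delta_pos=[[0.5,0,0],[0.9,-0.02,0],[1.0,-0.02,0],[1.1,-0.02,0],[1.2,-0.02,0],[1.3,-0.03,0],[1.4,-0.03,0],[1.5,-0.03,0],[1.6,-0.03,0],[1.7,-0.03,0],[1.8,-0.04,0],[1.9,-0.05,0]], turn=[0,0,0,0,0,0,0,0,0,0,0,0], grip=[1,1,1,1,1,1,1,1,1,1,1,1])

```text
time_s: 12.22
position: [0.4157, -0.2941, 0.015]
tcp_rot: [[-1.0, 0.026, 0.0], [0.026, 1.0, -0.0], [-0.0, -0.0, -1.0]]
force: [-2.8, 0.3, 0.4]
opening: 0.009
grasp_force: 1.2
```

Call:
jog_arm(delta_pos=[[0.1,0,0],[0.2,0,0],[0.3,-0.01,0],[0.4,-0.01,0],[0.5,-0.01,0],[0.6,-0.02,0]], turn=[0,0,0,0,0,0], grip=[1,1,1,1,1,1])

```text
time_s: 12.98
position: [0.4216, -0.2943, 0.015]
tcp_rot: [[-1.0, 0.026, -0.0], [0.026, 1.0, -0.0], [0.0, -0.0, -1.0]]
force: [-1.7, 0.5, -0.7]
opening: 0.001
grasp_force: 1.1
```

Call:
jog_arm(delta_pos=[[0.06,0,0],[0.12,0,0],[0.18,0,0],[0.24,0,0],[0.3,-0.01,0],[0.36,-0.01,0]], turn=[0,0,0,0,0,0], grip=[1,1,1,1,1,1])

```text
time_s: 13.72
position: [0.4256, -0.2947, 0.0151]
tcp_rot: [[-1.0, 0.027, 0.001], [0.027, 1.0, -0.001], [-0.001, -0.001, -1.0]]
force: [0.2, 0.0, -0.2]
opening: 0.008
grasp_force: 0.2
```

Call:
jog_arm(delta_pos=[[0.05,0,0],[0.1,0,0],[0.15,0,0],[0.2,0,0]], turn=[0,0,0,0], grip=[1,1,1,1])

```text
time_s: 14.22
position: [0.4273, -0.2945, 0.0151]
tcp_rot: [[-1.0, 0.027, 0.0], [0.027, 1.0, -0.0], [-0.0, -0.0, -1.0]]
force: [-0.5, 0.8, 0.0]
opening: 0.011
grasp_force: 0.0
```

Call:
jog_arm(delta_pos=[[0.05,0,0],[0.1,0,0],[0.15,0,0],[0.2,0,0]], turn=[0,0,0,0], grip=[1,1,1,1])

```text
time_s: 14.72
position: [0.4287, -0.2943, 0.015]
tcp_rot: [[-1.0, 0.026, -0.001], [0.026, 1.0, 0.0], [0.001, 0.0, -1.0]]
force: [-3.0, -0.9, 1.1]
opening: 0.005
grasp_force: 1.1
```

Around x = 0.426 the push force vanished, which suggests the hole dropped over the dowel. It is in contact again now, so I'll go in small steps.

Call:
jog_arm(delta_pos=[[0.03,0,0],[0.06,0,0],[0.06,0,0]], turn=[0,0,0], grip=[1,1,1])

```text
time_s: 15.1
position: [0.4293, -0.2939, 0.015]
tcp_rot: [[-1.0, 0.026, -0.001], [0.026, 1.0, 0.001], [0.001, 0.001, -1.0]]
force: [-2.8, -0.7, 2.4]
opening: 0.007
grasp_force: 1.6
```

Call:
jog_arm(delta_pos=[[0.03,0,0],[0.06,0,0],[0.06,0,0]], turn=[0,0,0], grip=[1,1,1])

```text
time_s: 15.48
position: [0.4303, -0.2942, 0.015]
tcp_rot: [[-1.0, 0.026, -0.0], [0.026, 1.0, 0.0], [0.0, 0.0, -1.0]]
force: [-3.8, 0.8, 1.5]
opening: 0.008
grasp_force: 1.4
```

Call:
jog_arm(delta_pos=[[0.03,0,0],[0.06,0,0],[0.06,0,0]], turn=[0,0,0], grip=[1,1,1])

```text
time_s: 15.85
position: [0.4311, -0.2945, 0.015]
tcp_rot: [[-1.0, 0.027, 0.0], [0.027, 1.0, -0.0], [-0.0, -0.0, -1.0]]
force: [-3.2, 0.8, 0.5]
opening: 0.005
grasp_force: 1.1
```

```bash
python3 - <<'E'
from h import *
o=[]
for n,(y0,y1,x0,x1) in(("scene",(95,195,240,365)),("top",(165,265,320,380))):
    c=capture(n);o.append(cv2.resize(c["color"][y0:y1,x0:x1],None,fx=4.3,fy=4.3,interpolation=cv2.INTER_CUBIC))
cv2.imwrite("pics/c5.png",np.hstack(o)); print(read_state()["force"])
E
```

```text
[-1.42606191  1.42778874 -0.07053188]
```

View pics/c5.png

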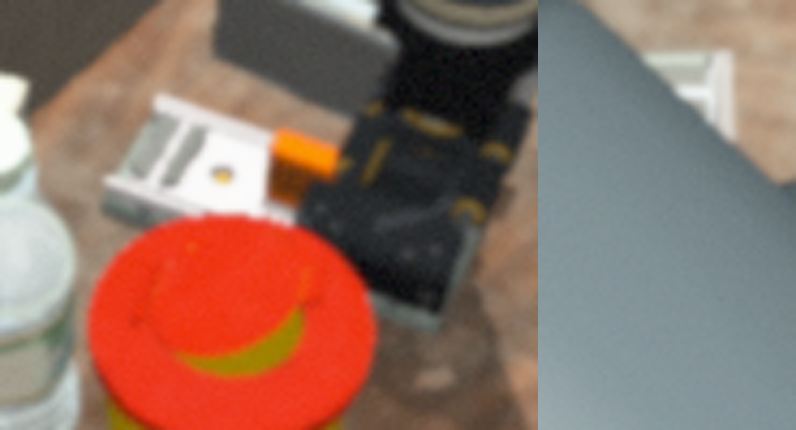

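The brass dowel now shows through the hole (crop ~(222,175)). I'll keep pushing in small steps until it stops.

Call:
jog_arm(delta_pos=[[0.03,0,0],[0.06,0,0],[0.06,0,0]], turn=[0,0,0], grip=[1,1,1])

```text
time_s: 16.32
position: [0.4317, -0.2945, 0.015]
tcp_rot: [[-1.0, 0.027, 0.0], [0.027, 1.0, -0.0], [-0.0, -0.0, -1.0]]
force: [-1.8, 0.0, 0.4]
opening: 0.006
grasp_force: 1.0
```

Call:
jog_arm(delta_pos=[[0.03,0,0],[0.05,0,0],[0.05,0,0]], turn=[0,0,0], grip=[1,1,1])

```text
time_s: 16.7
position: [0.4321, -0.2944, 0.015]
tcp_rot: [[-1.0, 0.026, 0.0], [0.026, 1.0, -0.0], [-0.0, -0.0, -1.0]]
force: [-2.2, 0.8, 0.0]
opening: 0.004
grasp_force: 0.9
```

Call:
jog_arm(delta_pos=[[0.03,0,0],[0.06,0,0],[0.06,0,0]], turn=[0,0,0], grip=[1,1,1])

```text
time_s: 17.08
position: [0.4327, -0.2944, 0.0151]
tcp_rot: [[-1.0, 0.026, 0.0], [0.026, 1.0, -0.0], [-0.0, -0.0, -1.0]]
force: [-1.8, -0.2, 0.2]
opening: 0.007
grasp_force: 0.9
```

Call:
jog_arm(delta_pos=[[0.03,0,0],[0.05,0,0],[0.05,0,0]], turn=[0,0,0], grip=[1,1,1])

```text
time_s: 17.45
position: [0.4328, -0.2943, 0.015]
tcp_rot: [[-1.0, 0.026, -0.001], [0.026, 1.0, 0.0], [0.001, 0.0, -1.0]]
force: [-3.5, -0.1, 0.4]
opening: 0.003
grasp_force: 1.8
```

Call:
jog_arm(delta_pos=[[0.03,0,0],[0.05,0,0],[0.05,0,0]], turn=[0,0,0], grip=[1,1,1])

```text
time_s: 17.82
position: [0.433, -0.2942, 0.015]
tcp_rot: [[-1.0, 0.026, -0.001], [0.026, 1.0, 0.001], [0.001, 0.001, -1.0]]
force: [-4.6, -1.8, 1.8]
opening: 0.006
grasp_force: 2.7
```

Call:
jog_arm(delta_pos=[[0.03,0,0],[0.05,0,0],[0.05,0,0]], turn=[0,0,0], grip=[1,1,1])

```text
time_s: 18.2
position: [0.433, -0.294, 0.015]
tcp_rot: [[-1.0, 0.026, -0.002], [0.026, 1.0, 0.001], [0.002, 0.001, -1.0]]
force: [-6.4, -2.1, 2.1]
opening: 0.006
grasp_force: 3.3
```

Call:
jog_arm(delta_pos=[[0.03,0,0],[0.05,0,0],[0.05,0,0]], turn=[0,0,0], grip=[1,1,1])

```text
time_s: 18.58
position: [0.4331, -0.2939, 0.015]
tcp_rot: [[-1.0, 0.026, -0.003], [0.026, 1.0, 0.002], [0.003, 0.001, -1.0]]
force: [-8.0, -1.8, 3.3]
opening: 0.007
grasp_force: 3.8
```

Call:
jog_arm(delta_pos=[[0.03,0,0],[0.06,0,0],[0.06,0,0]], turn=[0,0,0], grip=[1,1,1])

```text
time_s: 18.95
position: [0.4331, -0.2937, 0.015]
tcp_rot: [[-1.0, 0.025, -0.004], [0.025, 1.0, 0.002], [0.004, 0.002, -1.0]]
force: [-8.9, -1.8, 3.1]
opening: 0.006
grasp_force: 4.5
```

Call:
jog_arm(delta_pos=[[0,0,0],[0,0,0],[0,0,0],[0,0,0],[0,0,0],[0,0,0],[0,0,0],[0,0,0]], turn=[0,0,0,0,0,0,0,0], grip=[1,1,1,1,1,1,1,1])

```text
time_s: 19.95
position: [0.4331, -0.2937, 0.015]
tcp_rot: [[-1.0, 0.026, -0.004], [0.026, 1.0, 0.002], [0.004, 0.002, -1.0]]
force: [-9.3, -2.6, 4.2]
opening: 0.005
grasp_force: 4.5
```

Call:
jog_arm(delta_pos=[[0.03,0,0],[0.03,0,0],[0.03,0,0],[0.03,0,0],[0.03,0,0],[0.03,0,0],[0.03,0,0],[0.03,0,0]], turn=[0,0,0,0,0,0,0,0], grip=[1,1,1,1,1,1,1,1])

```text
time_s: 20.95
position: [0.4332, -0.2937, 0.015]
tcp_rot: [[-1.0, 0.026, -0.004], [0.025, 1.0, 0.002], [0.005, 0.002, -1.0]]
force: [-9.1, -3.4, 4.1]
opening: 0.005
grasp_force: 4.9
```

Call:
jog_arm(delta_pos=[[-0.2,0,0],[-0.5,0,0],[-1.5,0,0],[-2.5,0,0.5],[-2.5,0,4],[-2.5,0,9],[-2.5,0,15],[-2.5,0,20],[-2.5,5,22],[-2.5,11,22],[-2.5,11,22]], turn=[0,0,0,0,0,0,0,0,0,0,0], grip=[1,1,1,1,1,1,1,1,1,1,1])

```text
time_s: 22.32
position: [0.4086, -0.1801, 0.2353]
tcp_rot: [[-1.0, 0.022, -0.001], [0.022, 1.0, 0.002], [0.001, 0.002, -1.0]]
force: [0.0, -0.6, -0.9]
opening: 0.002
grasp_force: 0.0
```

```bash
python3 - <<'E'
from h import *
import pickle
o=[]
for n,(y0,y1,x0,x1) in(("scene",(95,195,240,365)),("top",(165,265,320,380))):
    c=capture(n);pickle.dump(c,open(n+"6.pkl","wb"));o.append(cv2.resize(c["color"][y0:y1,x0:x1],None,fx=4.3,fy=4.3,interpolation=cv2.INTER_CUBIC))
cv2.imwrite("pics/c6.png",np.hstack(o)); c=capture("wrist");cv2.imwrite("pics/w6.png",c["color"]);print(read_state()["time_s"])
E
```

```text
22.475
```

View pics/c6.png

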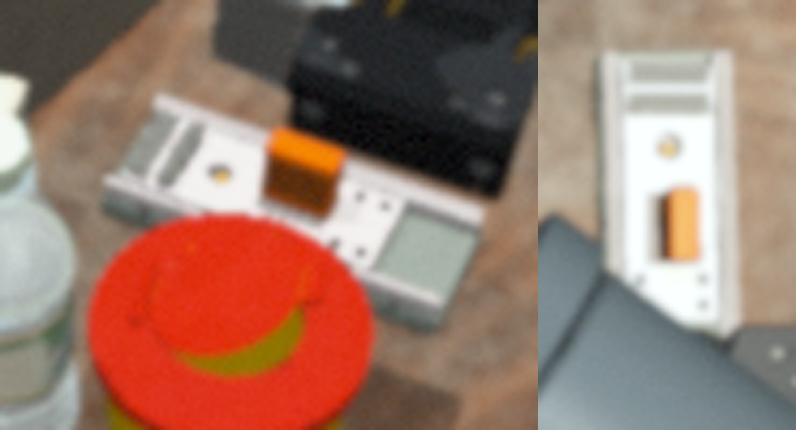

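The top view shows the dowel in the rear part of the hole, as expected when it rests against the stop. I'll check flushness by triangulating the grip and the V end.

```bash
python3 - <<'E'
from h import *
import pickle
def com(im,x0,x1,y0,y1):
    h=cv2.cvtColor(im,cv2.COLOR_BGR2HSV)[y0:y1,x0:x1]
    m=cv2.inRange(h,(5,150,120),(18,255,255)); n,l,st,ce=cv2.connectedComponentsWithStats(m)
    i=1+np.argmax(st[1:,4]); return ce[i]+[x0,y0]
def tri(a,p,b,q):
    o1,d1=ray(a,*p);o2,d2=ray(b,*q);t=np.linalg.lstsq(np.c_[d1,-d2],o2-o1,rcond=None)[0]
    return np.round(np.r_[(o1+d1*t[0]+o2+d2*t[1])/2,np.linalg.norm(o1+d1*t[0]-o2-d2*t[1])],4)
t=pickle.load(open("top6.pkl","rb"));s=pickle.load(open("scene6.pkl","rb"))
p,q=com(t["color"],340,365,200,235),com(s["color"],295,330,115,150);print(p,q,tri(t,p,s,q))
S=lambda x,y:(240+(x+.5)/4.3-.5,95+(y+.5)/4.3-.5); T=lambda x,y:(320+(x-538+.5)/4.3-.5,165+(y+.5)/4.3-.5)
print("hole",tri(t,T(669,146),s,S(220,171)))
for z in(.022,.027,.031): print(z,onz(t,*T(669,146),z),onz(s,*S(220,171),z), onz(t,*p,z+.03),onz(s,*q,z+.025))
w=cv2.imread("pics/w6.png"); 
E
```

```text
[350.5 217. ] [311.09219858 130.26950355] [ 0.4933 -0.2887  0.0684  0.0023]
hole [ 0.5404 -0.299   0.0208  0.0008]
0.022 [ 0.53996213 -0.29888849  0.022     ] [ 0.54046165 -0.29793724  0.022     ] [ 0.4951965  -0.29170305  0.052     ] [ 0.49711347 -0.30723875  0.047     ]
0.027 [ 0.53948912 -0.29786256  0.027     ] [ 0.539073   -0.29387829  0.027     ] [ 0.49496569 -0.29068306  0.057     ] [ 0.49597791 -0.30297403  0.052     ]
0.031 [ 0.53911071 -0.2970418   0.031     ] [ 0.53796207 -0.29063113  0.031     ] [ 0.49478104 -0.28986707  0.061     ] [ 0.49506947 -0.29956225  0.056     ]
```

View pics/w6.png

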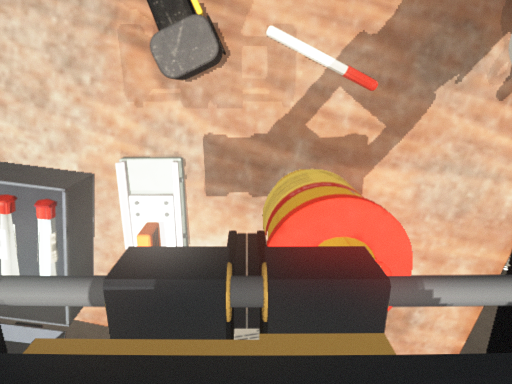

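```bash
python3 -c "
from rig import *
print(hand_in())"
```

```text
the job is handed in; nothing more can be done
None
```

The carriage is on the dowel and was held against it for about 2 s at 9–10 N. It is now let go and looks flush from the camera images (I didn't check by touch). I handed the job in at about 22.5 s.

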